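Hold a moth ball over the carton with tongs

TASK

Camphor moth balls must not be touched by hand: lift the lid off the green tin and set it down, lying flat, on the narrow raised shelf, then take the tongs out of their holder, grip the one fresh full-size ball in the tin with them and lift it out. Finish while holding it still in the tongs above the open carton, clear of its rim, ready to be dropped in when I say; do not let go of it, and do not drop lid or ball on the way. Leave the two worn-down small balls in their seats, and leave everything else on the desk where it is.

Things in the scene. Friction and masses are not known exactly. Their poses are not given: they have to be found in the camera images.
- lid: Loose green sheet-metal lid, 106 x 166 mm (its x, y), 160 g, lying on the tin with a 10 mm skirt round the tin's rim (2 mm play). Origin: centre of the skirt's lower edge; z up; the flat top is at z = 13 mm. On top a steel bar handle, 10 mm wide (x), 70 mm long (y), its bar from 35 to 47 mm above the origin, on two 8 mm feet at y = +-28 mm; grip it across x.
- tin: Fixed open green tin, 98 x 158 mm outside (x, y), 55 mm high, walls 2 mm; origin: centre of its underside, z up. Inside, a grey tray whose top is 12 mm above the origin has three square 16 mm seats in a row along y, at y = -46, 0 and +46 mm; one ball sits in each. Inside width across the row (x) 94 mm.
- ball: The fresh camphor ball: white, 34 mm in diameter, 18 g, seated in any one of the three seats; origin: its centre, which is 15 mm above the tray's top (27 mm above the tin's underside). Its axes mean nothing. Hand or gripper must not touch it.
- worn_a: A worn-down camphor ball, cream, 22 mm in diameter, in another seat; origin: its centre, 20 mm above the tin's underside. Stays there.
- worn_b: The other worn-down ball, same as worn_a.
- tongs: Loose stainless tongs, 110 g, upright in their holder, tips down. Origin: midway between the tips' lower ends; z up along the tongs, arms open along x, thin along y (18 mm; tip cups 25 mm). Pivot at z = 165 mm, head's top 171 mm. At rest the cups are 67 mm apart inside (lower lips 61), 75 outside. Squeezing tips this frame by half the closing angle. Grip the ball with its centre 10 to 17 mm above the tips.
- tongs_grip (a point): Point on the tongs' middle line, 131 mm above the tips and 34 mm below the pivot, in the middle of the red grips, where the two 4 mm arms are gripped from above, fingers closing along x (good within 10 mm up or down). Over the outside the arms here measure 53 mm at rest, 50 mm with the cups 55 mm apart (carry them so), 46 mm closed on the ball.
- tongs_head (a point): Top of the tongs' head, on the middle line, 40 mm above tongs_grip. The return spring pushes about 4 N on each finger at rest and 7 N on the ball, so a grip of 20 N or more shuts the tongs unless the fingers stop at a width; 25 to 40 N holds the ball firmly.
- tongs_arm (a joint): Closing angle between the tongs' arms, rad: 0 at rest (open), grows as they are squeezed, about 0.21 when closed on the 34 mm ball, 0.40 at the stop.
- holder: Fixed steel tongs holder, an open box 92 x 42 mm (x, y), 60 mm high, walls 2 mm, floor 4 mm, on a 110 x 70 mm base plate; origin: centre of its underside. The tongs stand in it, opening along its x.
- carton: Fixed open cardboard carton, 180 x 230 mm (x, y) outside, 100 mm high, walls 4 mm, flaps folded down outside (to 30 mm beyond each side). Origin: centre of its underside. Stands on the left or the right; the tongs' holder stands on the other side.
- ledge: Fixed narrow raised packing shelf: board 100 mm deep (x), 360 mm long (y), its flat top 110 mm above the origin, which is the centre of its footprint on the desk. A tape roll stands near its -y end.
- ledge_free (a point): Middle of the free stretch of the shelf's top (on the top face, 55 mm towards +y from the board's centre); free for 200 mm along y.
- tape_shelf: Roll of tan tape lying on the shelf, 96 mm in diameter, 48 mm high; origin: centre of its underside. Bystander.
- tape_desk: Roll of brown tape lying on the desk, 100 mm in diameter, 50 mm high; origin: centre of its underside. Bystander.
- marker: Blue marker pen lying along its x, 130 mm long, 16 mm wide; origin: centre of its underside. Bystander.
- stapler: Red and black stapler, 130 x 34 mm, 50 mm high, along its x; origin: centre of its underside. Bystander.
There are look-alikes about, which are no part of the job. Leave any pink look-alike of the holder alone. Leave any blue look-alike of the tongs alone.

How it is judged:
On the way, in this order (a step that is already met when the one before it is completed fails the run):
1. the lid lies flat on the narrow shelf, let go (z of lid in the frame of ledge between 0.104 and 0.117 m and x of lid in the frame of ledge between -0.05 and 0.05 m and y of lid in the frame of ledge between -0.18 and 0.18 m and angle between lid's own z axis and vertical below 0.1 rad and contact force between lid and ledge above 0.3 N and contact force between lid and the fingers below 0.05 N), for 0.3 s.
2. the tongs are held in the gripper, lifted out of their holder (contact force between tongs and the fingers above 1 N and contact force between tongs and holder below 0.05 N and z of tongs in the frame of holder above 0.065 m), for 0.2 s.
3. the fresh ball is gripped by the tongs and lifted clear of the tin (z of ball in the frame of tin above 0.08 m and contact force between ball and tongs above 0.2 N and contact force between tongs and the fingers above 1 N and contact force between ball and the fingers below 0.05 N and contact force between ball and the arm below 0.05 N and contact force between ball and tin below 0.05 N and contact force between ball and carton below 0.05 N), for 0.2 s.
At the end, for the whole second after the job is handed in: The ball is held still in the tongs, the tongs in the gripper, its centre over the carton's inside (10 mm from the walls), at least 25 mm above the rim, touching nothing else; the lid lies flat (0.1 rad) on the shelf, released; the worn balls are in the tin (all of step 1 and contact force between ball and tongs above 0.2 N and contact force between tongs and the fingers above 1 N and contact force between ball and the fingers below 0.05 N and contact force between ball and the arm below 0.05 N and contact force between ball and tin below 0.05 N and contact force between each of ball, tongs, the arm and carton below 0.05 N and z of ball in the frame of carton above 0.125 m and x of ball in the frame of carton between -0.08 and 0.08 m and y of ball in the frame of carton between -0.105 and 0.105 m and linear speed of ball below 0.03 m/s and distance between each of worn_a, worn_b and tin below 0.07 m); the arm keeps its last pose, push and grip.
It fails at once if the gripper or arm touches the fresh ball (contact force between ball and the fingers above 0.05 N or contact force between ball and the arm above 0.05 N).
It fails at once if the lid is dropped (falls free) (linear speed of lid above 0.45 m/s and contact force between lid and the fingers below 0.01 N).
It fails at once if the fresh ball is dropped (falls free) (linear speed of ball above 0.45 m/s and contact force between ball and tongs below 0.01 N).
It fails at once if a worn ball is moved out of its seat (distance of any of worn_a, worn_b from where it was at the start of the episode above 0.015 m).
It fails at once if a bystander is displaced by more than 20 mm (distance of any of tape_shelf, tape_desk, marker, stapler from where it was at the start of the episode above 0.02 m).
It also fails if it takes over 61 s, if anything falls off the work surface, if the arm or the gripper's body presses on something with over 40 N, if the wrist force passes 120 N, or if a joint passes its speed limit or range.

ROBOT

A 6-joint arm with a two-finger parallel gripper is mounted at the origin on the work surface. World frame = base frame: x ahead of the robot, y to its left, z up, the work surface at z = 0. Lengths are in m, angles in rad, forces in N, time in s.
With the tool pointing down it reaches from about 0.25 to 0.775 m from the base axis. Payload 4 kg.
Tool frame: the origin (TCP) lies midway between the tips of the shut fingers; the grasp point (between the pads) lies behind it (arm.grip_point_offset is the z of the grasp point in the tool frame, in m); z points along the fingers, y is the line along which they close (so a half turn about z gives the same grasp; the last joint's range is limited). The gripper opens to 94 mm and grips with 3 to 60 N. Pads are 16 mm wide; open, the fingers measure 119 mm over their backs; the gripper's body (75 mm by 177 mm) begins 78 mm behind the grasp point.
Start: joints at [-1.221, 0.087, 1.371, -0, 1.684, -0.103], TCP at [0.241, -0.495, 0.206] pointing down, gripper open.
Joint ranges: [-3.1, 3.1], [-0.76, 2.03], [0.27, 2.55], [-1.08, 4.22], [0.17, 2.65], [-2.57, 2.57]. Speed limits (rad/s): [2.79, 2.79, 3.14, 3.14, 3.14, 3.14].

INTERFACE

Orientations are given as a unit quaternion [x, y, z, w].
In Python, from workcell import get_obs, eyes, arm gives the robot as it stands.
- The arm moves only by the tool step_arm, never from a script. Its argument "series" is a list of rows, each an object with "turn": the turn, a rotation vector about the tool's x, y, z in rad, a list of three; "delta_pos": the shift along the tool's x, y, z in m, a list of three; "claw": the finger opening in m, from 0 to 0.094. A call has 1 to 20 rows; each row shifts and turns the commanded pose from where the row before left it, along the tool's axes as they then stand; what a row does not reach is not made up. A row lasts 1/12 s, in which the tool goes at most 41.7 mm and 7.16 degrees, less where a joint would pass 70% of its speed; a pose out of reach is approached as far as the arm can. A call is refused whole if a number of a shift passes 0.0417 or a number of a turn 0.125, either way. A call with a gripper value outside its range is refused whole. The fingers move at their own pace and stop on an object; the grip force is fixed at half the most. Time passes only in rows, so rows that do not move let the fingers close. It gives the time, the measured TCP pose, the force, the opening and the grip force at its end, in the units of the state.
- get_obs(): the state, without advancing time (a new reading comes with each control period).
- eyes.camera(name): name is "side" or "top" or "wrist"; returns (picture, depth): 384x512x3 uint8, blue, green, red; 384x512 float32, m along the optical axis (not along the pixel's ray), 0 where there is no reading.
- eyes.get_calibration(name): a dict with "fx", "fy", "cx", "cy" (pixels), "world_to_cam" (4x4, takes a point from world to camera coordinates); the wrist camera has in their place "T_tool_cam" (4x4, takes a point from camera to tool coordinates, whose origin is the TCP and whose axes are the flange's). Camera axes: x right, y down, z forward; pixel columns grow to the right and rows downward; lengths in m; the calibration is good to about 2 mm. The wrist camera is an equidistant fisheye: a pixel r from the principal point sees the ray r / f radians off the axis. A picture is of the moment at which its call begins: read the wrist's pose just before it. get_calibration takes no time and is no camera call.
- arm.finish_job(): hands the job in; it is judged then, once.
The state is a dict: "clock": time; "q": joint angles; "dq": joint speeds; "joint_torque": joint torques, N m; "eef_pos": TCP position; "tool_rot": TCP orientation; "contact_force": force on the tool from outside, world axes, zero at the start; "torque": the same for the moment, N m; "width": finger opening in m; "gripper_force": force on a finger pad.
Only numpy, scipy, OpenCV 4.12 (cv2) and the standard library are available. Lean on these libraries where they do the work, as an engineer would, in place of code of your own. Each camera call takes 0.05 s, during which the arm holds its last target. There are 200 camera calls.

## Working session

There is one attempt and no reset: what is moved stays moved. The work goes in short steps, Python scripts to look and compute and a tool call to move; the robot and the scene stay as the last step left them, time stands still between calls to the robot, and variables do not carry over. Pictures are saved under pics/ and viewed, at most 10 in all, crops included, and the job is handed in when it is done.

Besides the shell and the picture viewer there is one more tool, called after ">>>" as name(argument=value, ...), one argument or row to a line, values as JSON. step_arm: Moves the arm, as the interface text tells. Its arguments: {"type":"object","properties":{"series":{"type":"array","items":{"type":"object","properties":{"turn":{"type":"array","items":{"type":"number"}},"delta_pos":{"type":"array","items":{"type":"number"}},"claw":{"type":"number"}}}}},"required":["series"]}

```bash
mkdir -p pics; cat > h.py <<'E'
import numpy as np, cv2
from workcell import get_obs, eyes, arm
from scipy.spatial.transform import Rotation as R
def cloud(name,d):
    c=eyes.get_calibration(name); v,u=np.mgrid[:384,:512]
    P=np.stack([(u-c['cx'])/c['fx']*d,(v-c['cy'])/c['fy']*d,d],-1)
    T=np.linalg.inv(np.array(c['world_to_cam']))
    return P@T[:3,:3].T+T[:3,3]
def snap(name):
    im,d=eyes.camera(name); np.savez('pics/%s.npz'%name,im=im,d=d); return im,d
E
python3 - <<'E'
from h import *
a=[]
for n in('top','side'):
    im,d=snap(n); cv2.imwrite(f'pics/{n}1.png',cv2.resize(im,(800,600)))
o=get_obs(); print(o['eef_pos'],o['tool_rot'],o['clock'],o['width'],arm.grip_point_offset)
c=eyes.get_calibration('top');print(np.round(c['world_to_cam'],3),c['fx'])
E
```

```text
[ 0.24043155 -0.49411077  0.20443267] [ 9.74484905e-01  2.24450836e-01 -1.19330601e-04 -9.88559215e-04] 0.1 0.09401468785393209 -0.0188
[[-0.023 -1.    -0.    -0.011]
 [-0.996  0.023 -0.081  0.54 ]
 [ 0.08  -0.002 -0.997  1.219]
 [ 0.     0.     0.     1.   ]] 428.07878653114483
```

View pics/top1.png

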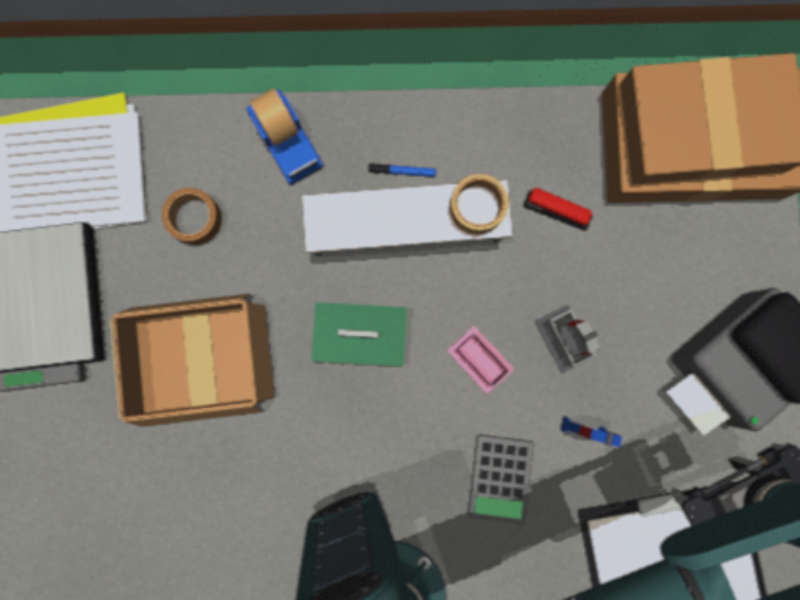

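View pics/side1.png

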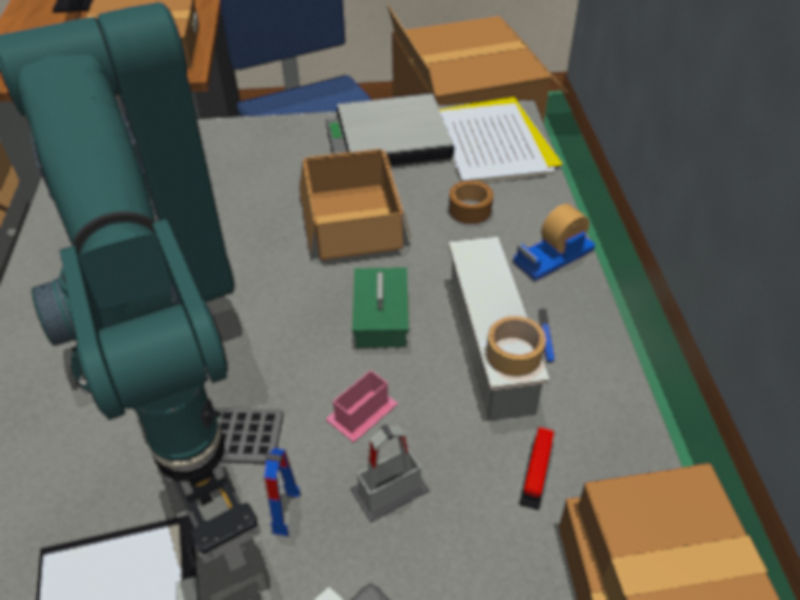

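Both pictures show the same layout. In the top picture (800x600):
- **Targets:** the green tin and lid are at (360,335) with the handle at (357,333). The steel tongs stand in the grey holder at (570,338).
- **Surroundings:** the white shelf is at (405,218) with its tape roll at (480,203), and the open carton is at (187,360) on the left.
- **Look-alikes, to be left alone:** pink holder (480,358), blue tongs (590,432), closed cardboard boxes (710,125), desk tape (190,215), tape dispenser (285,135) and green-marked items (22,378 and 500,507).

By the description I choose the grey holder with the red-gripped steel tongs, and the green tin. Next I measure them from depth, with one close crop.

```bash
python3 - <<'E'
from h import *
t=np.load('pics/top.npz'); s=np.load('pics/side.npz')
P=cloud('top',t['d']); Q=cloud('side',s['d'])
def rect(n,X,lo,hi,m,col=None):
    k=m&(X[...,2]>lo)&(X[...,2]<hi)
    p=X[k]; 
    if len(p)<5: print(n,len(p));return
    r=cv2.minAreaRect(p[:,:2].astype(np.float32)); print(n,len(p),'c',np.round(r[0],4),'s',np.round(r[1],4),'a',round(r[2],2),'zmed',round(np.median(p[:,2]),4))
def box(x0,y0,x1,y1):
    m=np.zeros((384,512),bool); k=.64; m[int(y0*k):int(y1*k),int(x0*k):int(x1*k)]=1; return m
rect('lidtop',P,.05,.08,box(290,285,430,385))
rect('handle',P,.088,.12,box(290,285,430,385))
rect('ledge',P,.10,.12,box(280,165,530,265))
rect('shelf tape',P,.14,.18,box(430,165,530,265))
rect('carton',P,.09,.11,box(90,280,290,430))
rect('holder rim',P,.05,.066,box(530,290,620,380))
rect('tongs up',P,.10,.2,box(530,290,620,380))
rect('tongs head',P,.155,.2,box(530,290,620,380))
rect('base',P,.002,.02,box(530,290,620,380))
rect('bluetongs',P,.02,.3,box(550,405,635,450))
rect('pink',P,.05,.08,box(440,320,520,400))
rect('stapler',P,.02,.08,box(515,180,600,235))
rect('S tongs',Q,.10,.2,box(355,420,430,500)); rect('S holder rim',Q,.05,.066,box(340,440,440,530)); rect('S head',Q,.16,.2,box(355,410,430,500))
rect('S lid',Q,.06,.075,box(330,250,430,360)); rect('S handle',Q,.09,.12,box(330,250,430,360)); rect('S ledge',Q,.10,.12,box(430,230,560,420))
a=cv2.resize(t['im'][175:250,330:400],(560,600),interpolation=2);cv2.imwrite('pics/c1.png',a)
E
```

```text
lidtop 2133 c [0.4798 0.0417] s [0.1661 0.1059] a 85.3 zmed 0.0582
handle 94 c [0.4796 0.0413] s [0.0685 0.0097] a 85.0 zmed 0.0918
ledge 4303 c [ 0.6822 -0.0483] s [0.1016 0.3599] a 3.24 zmed 0.11
shelf tape 496 c [ 0.6916 -0.1689] s [0.0947 0.0941] a 43.73 zmed 0.1571
carton 1152 c [0.4412 0.3415] s [0.1918 0.2417] a 5.41 zmed 0.1002
holder rim 114 c [ 0.4638 -0.3391] s [0.0919 0.0428] a 25.25 zmed 0.0585
tongs up 204 c [ 0.4644 -0.3393] s [0.0601 0.0218] a 24.68 zmed 0.1598
tongs head 140 c [ 0.4645 -0.3392] s [0.0491 0.0218] a 24.68 zmed 0.1634
base 984 c [ 0.4724 -0.3597] s [0.1661 0.1681] a 88.23 zmed 0.0039
bluetongs 292 c [ 0.2983 -0.3619] s [0.0705 0.0262] a 74.13 zmed 0.1486
pink 101 c [ 0.4282 -0.1813] s [0.092  0.0424] a 41.39 zmed 0.0592
stapler 459 c [ 0.7078 -0.3335] s [0.1199 0.031 ] a 67.17 zmed 0.0447
S tongs 311 c [ 0.4607 -0.3373] s [0.0602 0.0248] a 24.13 zmed 0.1551
S holder rim 253 c [ 0.4624 -0.3375] s [0.0934 0.0457] a 25.26 zmed 0.0575
S head 112 c [ 0.4608 -0.337 ] s [0.0333 0.0242] a 19.84 zmed 0.1653
S lid 368 c [0.4773 0.0419] s [0.1676 0.105 ] a 84.76 zmed 0.0613
S handle 60 c [0.4778 0.0419] s [0.069 0.009] a 85.74 zmed 0.0927
S ledge 2637 c [ 0.6797 -0.0463] s [0.1011 0.3646] a 3.29 zmed 0.1104
```

View pics/c1.png

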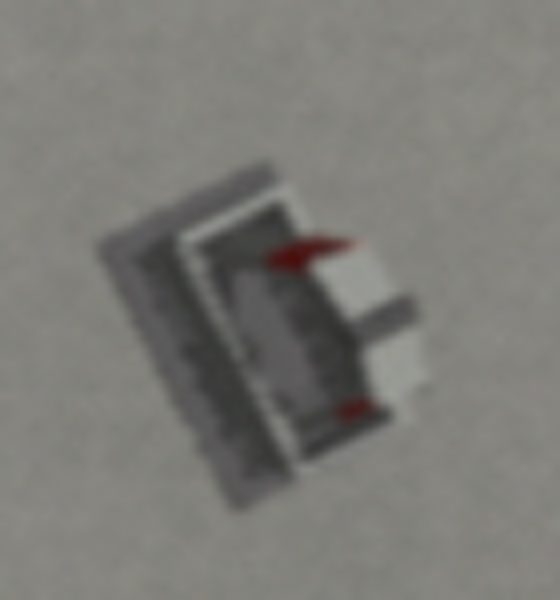

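The crop shows steel tongs with red grips (head at about (370,320) in the crop) standing in the grey holder, so the choice is right. Now I raise the arm, turn it and head for the lid.

>>> step_arm(
  series=[
    {"delta_pos": [0, 0, -0.012], "turn": [0, 0, -0.1037], "claw": 0.06},
    {"delta_pos": [0, 0, -0.012], "turn": [0, 0, -0.1037], "claw": 0.06},
    {"delta_pos": [0, 0, -0.012], "turn": [0, 0, -0.1037], "claw": 0.06},
    {"delta_pos": [0, 0, -0.012], "turn": [0, 0, -0.1037], "claw": 0.06},
    {"delta_pos": [0, 0, -0.012], "turn": [0, 0, -0.1037], "claw": 0.06},
    {"delta_pos": [0, 0, -0.012], "turn": [0, 0, -0.1037], "claw": 0.06},
    {"delta_pos": [0, 0, -0.012], "turn": [0, 0, -0.1037], "claw": 0.06},
    {"delta_pos": [0, 0, -0.012], "turn": [0, 0, -0.1037], "claw": 0.06},
    {"delta_pos": [0, 0, -0.012], "turn": [0, 0, -0.1037], "claw": 0.06},
    {"delta_pos": [0, 0, -0.012], "turn": [0, 0, -0.1037], "claw": 0.06},
    {"delta_pos": [0.0277, 0.0097, 0]},
    {"delta_pos": [0.0277, 0.0097, 0]},
    {"delta_pos": [0.0277, 0.0097, 0]},
    {"delta_pos": [0.0277, 0.0097, 0]},
    {"delta_pos": [0.0277, 0.0097, 0]},
    {"delta_pos": [0.0277, 0.0097, 0]},
    {"delta_pos": [0.0277, 0.0097, 0]},
    {"delta_pos": [0.0277, 0.0097, 0]},
    {"delta_pos": [0.0277, 0.0097, 0]},
    {"delta_pos": [0.0277, 0.0097, 0]},
  ],
)

```text
invalid input
```

>>> step_arm(
  series=[
    {"delta_pos": [0.0277, 0.0097, 0.005]},
    {"delta_pos": [0.0277, 0.0097, 0.005]},
    {"delta_pos": [0.0277, 0.0097, 0.005]},
    {"delta_pos": [0.0277, 0.0097, 0.01]},
    {"delta_pos": [0.0277, 0.0097, 0.01]},
    {"delta_pos": [0.0277, 0.0097, 0.01]},
    {"delta_pos": [0.0277, 0.0097, 0.01]},
    {"delta_pos": [0.0277, 0.0097, 0.01]},
    {"delta_pos": [0.0277, 0.0097, 0.01]},
    {"delta_pos": [0.0277, 0.0097, 0.01]},
    {"delta_pos": [0, 0, 0.02]},
    {"delta_pos": [0, 0, 0.02]},
    {"delta_pos": [0, 0, 0.02]},
    {},
    {},
  ],
)

```text
invalid input
```

```bash
cat >> h.py <<'E'
def togo(p,yawy=None,N=1):
    """tool-axes shift to reach world TCP p; turn z to bring tool y to world angle yawy (deg)"""
    o=get_obs(); r=R.from_quat(o['tool_rot']); M=r.as_matrix()
    print('at',np.round(o['eef_pos'],4),'tool y deg',round(np.degrees(np.arctan2(M[1,1],M[0,1])),2),'tilt',np.round(M[:2,2],4),'t',o['clock'],'w',round(o['width'],4))
    if yawy is not None:
        a=np.radians(yawy); y=np.array([np.cos(a),np.sin(a),0]);z=np.array([0,0,-1.]);G=np.stack([np.cross(y,z),y,z],1)
        print('turn first',np.round((r.inv()*R.from_matrix(G)).as_rotvec(),4)); M=G
    print('then shift',np.round(M.T@(np.array(p)-o['eef_pos']),4))
E
python3 - <<'E'
from h import *
togo([.4785,.0418,.068],-4.7)
im,d=snap('wrist');cv2.imwrite('pics/w1.png',im)
E
```

```text
at [ 0.2404 -0.4941  0.2044] tool y deg -64.06 tilt [-0.0007  0.0019] t 0.1 w 0.094
turn first [-0.0017 -0.0012 -1.036 ]
then shift [0.5536 0.1934 0.1364]
```

View pics/w1.png

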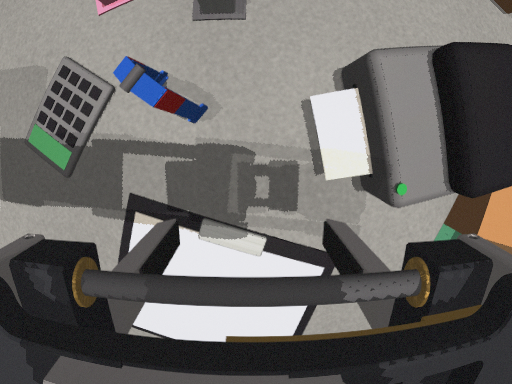

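The calls were refused, probably because every row needs all three keys, so the arm hasn't moved. The wrist picture shows the start area: blue tongs at (160,90) and the open fingers at (155,245) and (345,245). I'll resend with full rows.

>>> step_arm(
  series=[
    {"delta_pos": [0, 0, -0.012], "turn": [0, 0, -0.1037], "claw": 0.06},
    {"delta_pos": [0, 0, -0.012], "turn": [0, 0, -0.1037], "claw": 0.06},
    {"delta_pos": [0, 0, -0.012], "turn": [0, 0, -0.1037], "claw": 0.06},
    {"delta_pos": [0, 0, -0.012], "turn": [0, 0, -0.1037], "claw": 0.06},
    {"delta_pos": [0, 0, -0.012], "turn": [0, 0, -0.1037], "claw": 0.06},
    {"delta_pos": [0, 0, -0.012], "turn": [0, 0, -0.1037], "claw": 0.06},
    {"delta_pos": [0, 0, -0.012], "turn": [0, 0, -0.1037], "claw": 0.06},
    {"delta_pos": [0, 0, -0.012], "turn": [0, 0, -0.1037], "claw": 0.06},
    {"delta_pos": [0, 0, -0.012], "turn": [0, 0, -0.1037], "claw": 0.06},
    {"delta_pos": [0, 0, -0.012], "turn": [0, 0, -0.1037], "claw": 0.06},
    {"delta_pos": [0.0277, 0.0097, 0], "turn": [0, 0, 0], "claw": 0.06},
    {"delta_pos": [0.0277, 0.0097, 0], "turn": [0, 0, 0], "claw": 0.06},
    {"delta_pos": [0.0277, 0.0097, 0], "turn": [0, 0, 0], "claw": 0.06},
    {"delta_pos": [0.0277, 0.0097, 0], "turn": [0, 0, 0], "claw": 0.06},
    {"delta_pos": [0.0277, 0.0097, 0], "turn": [0, 0, 0], "claw": 0.06},
    {"delta_pos": [0.0277, 0.0097, 0], "turn": [0, 0, 0], "claw": 0.06},
    {"delta_pos": [0.0277, 0.0097, 0], "turn": [0, 0, 0], "claw": 0.06},
    {"delta_pos": [0.0277, 0.0097, 0], "turn": [0, 0, 0], "claw": 0.06},
    {"delta_pos": [0.0277, 0.0097, 0], "turn": [0, 0, 0], "claw": 0.06},
    {"delta_pos": [0.0277, 0.0097, 0], "turn": [0, 0, 0], "claw": 0.06},
  ],
)

```text
clock: 1.82
eef_pos: [0.3599, -0.2249, 0.3252]
tool_rot: [0.735, 0.678, -0.0, -0.0]
contact_force: [0.1, 0.2, -1.1]
width: 0.0599
gripper_force: 0.0
```

>>> step_arm(
  series=[
    {"delta_pos": [0.0277, 0.0097, 0], "turn": [0, 0, 0], "claw": 0.06},
    {"delta_pos": [0.0277, 0.0097, 0], "turn": [0, 0, 0], "claw": 0.06},
    {"delta_pos": [0.0277, 0.0097, 0.01], "turn": [0, 0, 0], "claw": 0.06},
    {"delta_pos": [0.0277, 0.0097, 0.01], "turn": [0, 0, 0], "claw": 0.06},
    {"delta_pos": [0.0277, 0.0097, 0.01], "turn": [0, 0, 0], "claw": 0.06},
    {"delta_pos": [0.0277, 0.0097, 0.01], "turn": [0, 0, 0], "claw": 0.06},
    {"delta_pos": [0.0277, 0.0097, 0.01], "turn": [0, 0, 0], "claw": 0.06},
    {"delta_pos": [0.0277, 0.0097, 0.01], "turn": [0, 0, 0], "claw": 0.06},
    {"delta_pos": [0.0277, 0.0097, 0.01], "turn": [0, 0, 0], "claw": 0.06},
    {"delta_pos": [0.0277, 0.0097, 0.01], "turn": [0, 0, 0], "claw": 0.06},
    {"delta_pos": [0, 0, 0.02], "turn": [0, 0, 0], "claw": 0.06},
    {"delta_pos": [0, 0, 0.02], "turn": [0, 0, 0], "claw": 0.06},
    {"delta_pos": [0, 0, 0.02], "turn": [0, 0, 0], "claw": 0.06},
    {"delta_pos": [0, 0, 0], "turn": [0, 0, 0], "claw": 0.06},
    {"delta_pos": [0, 0, 0], "turn": [0, 0, 0], "claw": 0.06},
  ],
)

```text
clock: 3.07
eef_pos: [0.4779, 0.042, 0.1843]
tool_rot: [0.735, 0.678, -0.001, -0.001]
contact_force: [0.3, 0.1, 0.4]
width: 0.0597
gripper_force: 0.0
```

```bash
python3 - <<'E'
from h import *
togo([.4785,.0418,.068],-4.7)
im,d=snap('wrist');cv2.imwrite('pics/w2.png',im)
E
```

```text
at [0.4779 0.042  0.1843] tool y deg -4.63 tilt [-0.0033  0.    ] t 3.0667 w 0.0597
turn first [-0.0033  0.0002  0.0012]
then shift [-1.000e-04  6.000e-04  1.163e-01]
```

View pics/w2.png

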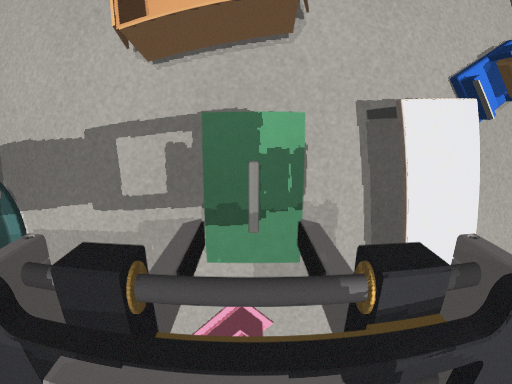

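The wrist picture shows the handle at (253,195), centred between the fingers. Now I go down, grip the handle and lift.

>>> step_arm(
  series=[
    {"delta_pos": [0, 0.0006, 0.02], "turn": [-0.003, 0, 0], "claw": 0.06},
    {"delta_pos": [0, 0, 0.02], "turn": [0, 0, 0], "claw": 0.06},
    {"delta_pos": [0, 0, 0.02], "turn": [0, 0, 0], "claw": 0.06},
    {"delta_pos": [0, 0, 0.02], "turn": [0, 0, 0], "claw": 0.06},
    {"delta_pos": [0, 0, 0.02], "turn": [0, 0, 0], "claw": 0.06},
    {"delta_pos": [0, 0, 0.016], "turn": [0, 0, 0], "claw": 0.06},
    {"delta_pos": [0, 0, 0], "turn": [0, 0, 0], "claw": 0.06},
    {"delta_pos": [0, 0, 0], "turn": [0, 0, 0], "claw": 0.03},
    {"delta_pos": [0, 0, 0], "turn": [0, 0, 0], "claw": 0.0},
    {"delta_pos": [0, 0, 0], "turn": [0, 0, 0], "claw": 0.0},
    {"delta_pos": [0, 0, 0], "turn": [0, 0, 0], "claw": 0.0},
    {"delta_pos": [0, 0, 0], "turn": [0, 0, 0], "claw": 0.0},
    {"delta_pos": [0, 0, 0], "turn": [0, 0, 0], "claw": 0.0},
    {"delta_pos": [0, 0, 0], "turn": [0, 0, 0], "claw": 0.0},
  ],
)

```text
clock: 4.28
eef_pos: [0.4799, 0.0418, 0.0698]
tool_rot: [0.735, 0.678, 0.001, 0.001]
contact_force: [-0.3, 0.7, 0.6]
width: 0.0167
gripper_force: 0.0
```

>>> step_arm(
  series=[
    {"delta_pos": [0, 0, -0.005], "turn": [0, 0, 0], "claw": 0.0},
    {"delta_pos": [0, 0, -0.01], "turn": [0, 0, 0], "claw": 0.0},
    {"delta_pos": [0, 0, -0.015], "turn": [0, 0, 0], "claw": 0.0},
    {"delta_pos": [0, 0, -0.02], "turn": [0, 0, 0], "claw": 0.0},
    {"delta_pos": [0, 0, -0.02], "turn": [0, 0, 0], "claw": 0.0},
    {"delta_pos": [0, 0, -0.02], "turn": [0, 0, 0], "claw": 0.0},
    {"delta_pos": [0, 0, -0.015], "turn": [0, 0, 0], "claw": 0.0},
    {"delta_pos": [0, 0, -0.01], "turn": [0, 0, 0], "claw": 0.0},
    {"delta_pos": [0, 0, 0], "turn": [0, 0, 0], "claw": 0.0},
    {"delta_pos": [0, 0, 0], "turn": [0, 0, 0], "claw": 0.0},
  ],
)

```text
clock: 5.12
eef_pos: [0.4794, 0.0418, 0.1848]
tool_rot: [0.735, 0.678, 0.001, 0.001]
contact_force: [0.0, 0.5, -3.4]
width: 0.0097
gripper_force: 30.0
```

```bash
python3 - <<'E'
from h import *
togo([.678,.008,.135],3.25)
im,d=snap('side');cv2.imwrite('pics/s2.png',cv2.resize(im[120:300,180:380],(800,600*9//10),interpolation=2))
P=cloud('side',d)
# balls in the tin from top
im,d=snap('top');P=cloud('top',d)
g=(im[...,1].astype(int)-im[...,2]>40)&(P[...,2]>.1)&(P[...,0]<.6)
p=P[g];r=cv2.minAreaRect(p[:,:2].astype(np.float32));print('lid',r,np.median(p[:,2]))
E
```

```text
at [0.4794 0.0418 0.1848] tool y deg -4.64 tilt [ 0.0037 -0.0004] t 5.1167 w 0.0097
turn first [ 0.0037  0.0003 -0.1377]
then shift [-0.0451  0.1963  0.0498]
lid ((0.3902706503868103, -0.2600771486759186), (0.7678086161613464, 0.12931972742080688), 73.65776824951172) 0.1673342480301463
```

View pics/s2.png

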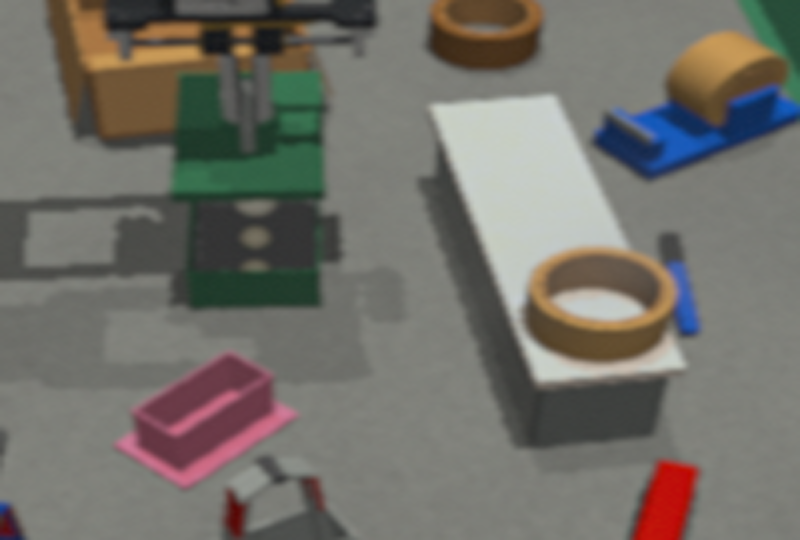

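The side crop shows the lid held level above the tin, with balls in the seats at (255,237) and nearby. Now over to the shelf.

>>> step_arm(
  series=[
    {"delta_pos": [0, 0, 0], "turn": [0.0037, 0, -0.069], "claw": 0.0},
    {"delta_pos": [0, 0, 0], "turn": [0, 0, -0.0687], "claw": 0.0},
    {"delta_pos": [-0.0025, 0.0096, 0], "turn": [0, 0, 0], "claw": 0.0},
    {"delta_pos": [-0.0045, 0.0196, 0], "turn": [0, 0, 0], "claw": 0.0},
    {"delta_pos": [-0.0045, 0.0196, 0], "turn": [0, 0, 0], "claw": 0.0},
    {"delta_pos": [-0.0045, 0.0196, 0], "turn": [0, 0, 0], "claw": 0.0},
    {"delta_pos": [-0.0045, 0.0196, 0], "turn": [0, 0, 0], "claw": 0.0},
    {"delta_pos": [-0.0045, 0.0196, 0], "turn": [0, 0, 0], "claw": 0.0},
    {"delta_pos": [-0.0045, 0.0196, 0], "turn": [0, 0, 0], "claw": 0.0},
    {"delta_pos": [-0.0045, 0.0196, 0], "turn": [0, 0, 0], "claw": 0.0},
    {"delta_pos": [-0.0045, 0.0196, 0], "turn": [0, 0, 0], "claw": 0.0},
    {"delta_pos": [-0.0045, 0.0196, 0], "turn": [0, 0, 0], "claw": 0.0},
    {"delta_pos": [-0.002, 0.01, 0], "turn": [0, 0, 0], "claw": 0.0},
    {"delta_pos": [0, 0, 0.01], "turn": [0, 0, 0], "claw": 0.0},
    {"delta_pos": [0, 0, 0.015], "turn": [0, 0, 0], "claw": 0.0},
    {"delta_pos": [0, 0, 0.01], "turn": [0, 0, 0], "claw": 0.0},
    {"delta_pos": [0, 0, 0.005], "turn": [0, 0, 0], "claw": 0.0},
    {"delta_pos": [0, 0, 0], "turn": [0, 0, 0], "claw": 0.0},
    {"delta_pos": [0, 0, 0], "turn": [0, 0, 0], "claw": 0.0},
  ],
)

```text
clock: 6.8
eef_pos: [0.677, 0.0081, 0.1438]
tool_rot: [0.687, 0.727, -0.001, -0.001]
contact_force: [-0.3, -0.1, -0.8]
width: 0.0098
gripper_force: 30.0
```

```bash
python3 - <<'E'
from h import *
togo([.678,.008,.135],3.25)
im,d=snap('side');P=cloud('side',d)
i=im.astype(int)
g=(i[...,1]-i[...,2]>30)&(i[...,1]-i[...,0]>15)&(P[...,2]>.105)&(P[...,2]<.16)&(abs(P[...,0]-.68)<.1)&(abs(P[...,1])<.15)
p=P[g];print(len(p),cv2.minAreaRect(p[:,:2].astype(np.float32)),np.percentile(p[:,2],[3,50,97]))
E
```

```text
at [0.677  0.0081 0.1438] tool y deg 3.24 tilt [-0.0019 -0.0001] t 6.8 w 0.0098
turn first [-0.0019 -0.     -0.0003]
then shift [-0.0002  0.001   0.0088]
890 ((0.6757543087005615, 0.006948284804821014), (0.10450265556573868, 0.16555850207805634), 2.2878708839416504) [0.12457466 0.12845414 0.13211931]
```

>>> step_arm(
  series=[
    {"delta_pos": [0, 0.001, 0.003], "turn": [0, 0, 0], "claw": 0.0},
    {"delta_pos": [0, 0, 0.002], "turn": [0, 0, 0], "claw": 0.0},
    {"delta_pos": [0, 0, 0.002], "turn": [0, 0, 0], "claw": 0.0},
    {"delta_pos": [0, 0, 0.001], "turn": [0, 0, 0], "claw": 0.0},
    {"delta_pos": [0, 0, 0], "turn": [0, 0, 0], "claw": 0.0},
    {"delta_pos": [0, 0, 0], "turn": [0, 0, 0], "claw": 0.0},
  ],
)

```text
clock: 7.35
eef_pos: [0.679, 0.0081, 0.1388]
tool_rot: [0.687, 0.727, 0.001, 0.001]
contact_force: [-2.1, 0.7, 6.1]
width: 0.0096
gripper_force: 30.0
```

It's in contact with the shelf at about 6 N, so I release and rise.

>>> step_arm(
  series=[
    {"delta_pos": [0, 0, -0.001], "turn": [0, 0, 0], "claw": 0.0},
    {"delta_pos": [0, 0, 0], "turn": [0, 0, 0], "claw": 0.015},
    {"delta_pos": [0, 0, 0], "turn": [0, 0, 0], "claw": 0.04},
    {"delta_pos": [0, 0, 0], "turn": [0, 0, 0], "claw": 0.05},
    {"delta_pos": [0, 0, 0], "turn": [0, 0, 0], "claw": 0.05},
    {"delta_pos": [0, 0, 0], "turn": [0, 0, 0], "claw": 0.05},
    {"delta_pos": [0, 0, -0.01], "turn": [0, 0, 0], "claw": 0.05},
    {"delta_pos": [0, 0, -0.02], "turn": [0, 0, 0], "claw": 0.05},
    {"delta_pos": [0, 0, -0.03], "turn": [0, 0, 0], "claw": 0.08},
    {"delta_pos": [0, 0, -0.03], "turn": [0, 0, 0], "claw": 0.08},
    {"delta_pos": [0, 0, -0.03], "turn": [0, 0, 0], "claw": 0.08},
    {"delta_pos": [0, 0, -0.03], "turn": [0, 0, 0], "claw": 0.08},
    {"delta_pos": [0, 0, 0], "turn": [0, 0, 0], "claw": 0.08},
    {"delta_pos": [0, 0, 0], "turn": [0, 0, 0], "claw": 0.08},
  ],
)

```text
clock: 8.52
eef_pos: [0.6796, 0.0081, 0.2912]
tool_rot: [0.687, 0.727, 0.002, 0.002]
contact_force: [0.4, -0.2, -0.1]
width: 0.0799
gripper_force: 0.0
```

```bash
python3 - <<'E'
from h import *
togo([.464,-.3385,.30],25.1)
im,d=snap('side');P=cloud('side',d)
i=im.astype(int)
g=(i[...,1]-i[...,2]>30)&(i[...,1]-i[...,0]>15)&(P[...,2]>.105)&(P[...,2]<.16)&(abs(P[...,0]-.68)<.1)&(abs(P[...,1])<.15)
p=P[g];print(len(p),cv2.minAreaRect(p[:,:2].astype(np.float32)),np.percentile(p[:,2],[3,50,97]))
A=np.c_[p[:,:2],np.ones(len(p))];print(np.linalg.lstsq(A,p[:,2],rcond=None)[0])
# balls in the tin, side view: bright pixels in the tin
im2,d2=snap('top');P2=cloud('top',d2)
for n,I,X in(('side',im,P),('top',im2,P2)):
    L=np.array([X[...,0]-.4785,X[...,1]-.0418]); c,s=np.cos(np.radians(-4.7)),np.sin(np.radians(-4.7))
    lx=c*L[0]+s*L[1]; ly=-s*L[0]+c*L[1]
    for y in(-.046,0,.046):
        k=(abs(lx)<.025)&(abs(ly-y)<.022)&(X[...,2]>.017)&(X[...,2]<.05)&(I.min(-1)>90)
        print(n,y,k.sum(),X[k][:,2].max() if k.any() else 0,lx[k].mean() if k.any() else 0,ly[k].mean() if k.any() else 0)
E
```

```text
at [0.6796 0.0081 0.2912] tool y deg 3.25 tilt [ 0.0062 -0.0006] t 8.5167 w 0.0799
turn first [ 0.0059  0.0021 -0.3813]
then shift [-0.2224 -0.3423 -0.0088]
1167 ((0.6765527129173279, 0.010697290301322937), (0.10453305393457413, 0.17188870906829834), 3.331221103668213) [0.11967573 0.12354208 0.12737127]
[-0.00087324 -0.00079974  0.1241414 ]
side -0.046 17 0.03270614233983293 -6.619191752542161e-05 -0.04324119984571559
side 0 26 0.03240055525377761 0.0003312794496460656 -0.0007046456567709146
side 0.046 82 0.04667928153440659 -0.0009318157387929523 0.041641039245102145
top -0.046 0 0 0 0
top 0 0 0 0 0
top 0.046 0 0 0 0
```

The lid lies flat on the shelf (slope about 0.001). The full-size ball appears to be in the +y seat, which I'll confirm from close by. Now to the tongs.

>>> step_arm(
  series=[
    {"delta_pos": [0, 0, -0.002], "turn": [0.0059, 0.002, -0.0953], "claw": 0.085},
    {"delta_pos": [0, 0, -0.002], "turn": [0, 0, -0.0953], "claw": 0.085},
    {"delta_pos": [0, 0, -0.002], "turn": [0, 0, -0.0953], "claw": 0.085},
    {"delta_pos": [0, 0, -0.002], "turn": [0, 0, -0.0953], "claw": 0.085},
    {"delta_pos": [-0.0139, -0.0214, 0], "turn": [0, 0, 0], "claw": 0.085},
    {"delta_pos": [-0.0139, -0.0214, 0], "turn": [0, 0, 0], "claw": 0.085},
    {"delta_pos": [-0.0139, -0.0214, 0], "turn": [0, 0, 0], "claw": 0.085},
    {"delta_pos": [-0.0139, -0.0214, 0], "turn": [0, 0, 0], "claw": 0.085},
    {"delta_pos": [-0.0139, -0.0214, 0], "turn": [0, 0, 0], "claw": 0.085},
    {"delta_pos": [-0.0139, -0.0214, 0], "turn": [0, 0, 0], "claw": 0.085},
    {"delta_pos": [-0.0139, -0.0214, 0], "turn": [0, 0, 0], "claw": 0.085},
    {"delta_pos": [-0.0139, -0.0214, 0], "turn": [0, 0, 0], "claw": 0.085},
    {"delta_pos": [-0.0139, -0.0214, 0], "turn": [0, 0, 0], "claw": 0.085},
    {"delta_pos": [-0.0139, -0.0214, 0], "turn": [0, 0, 0], "claw": 0.085},
    {"delta_pos": [-0.0139, -0.0214, 0], "turn": [0, 0, 0], "claw": 0.085},
    {"delta_pos": [-0.0139, -0.0214, 0], "turn": [0, 0, 0], "claw": 0.085},
    {"delta_pos": [-0.0139, -0.0214, 0], "turn": [0, 0, 0], "claw": 0.085},
    {"delta_pos": [-0.0139, -0.0214, 0], "turn": [0, 0, 0], "claw": 0.085},
    {"delta_pos": [-0.0139, -0.0214, 0], "turn": [0, 0, 0], "claw": 0.085},
    {"delta_pos": [-0.0139, -0.0214, 0], "turn": [0, 0, 0], "claw": 0.085},
  ],
)

```text
clock: 10.28
eef_pos: [0.4614, -0.3389, 0.2936]
tool_rot: [0.537, 0.844, -0.001, -0.006]
contact_force: [0.7, 0.5, 0.5]
width: 0.0849
gripper_force: 0.0
```

>>> step_arm(
  series=[
    {"delta_pos": [0, 0, 0.02], "turn": [0, 0, 0], "claw": 0.085},
    {"delta_pos": [0, 0, 0.02], "turn": [0, 0, 0], "claw": 0.085},
    {"delta_pos": [0, 0, 0], "turn": [0, 0, 0], "claw": 0.085},
    {"delta_pos": [0, 0, 0], "turn": [0, 0, 0], "claw": 0.085},
  ],
)

```text
clock: 10.62
eef_pos: [0.4615, -0.3375, 0.253]
tool_rot: [0.537, 0.844, -0.001, -0.007]
contact_force: [0.1, 0.2, -0.4]
width: 0.085
gripper_force: 0.0
```

```bash
cat >> h.py <<'E'
def wcloud(o,d):
    c=eyes.get_calibration('wrist'); v,u=np.mgrid[:384,:512]
    x=(u-c['cx'])/c['fx'];y=(v-c['cy'])/c['fy'];th=np.hypot(x,y)+1e-9;k=np.tan(np.minimum(th,1.4))/th
    P=np.stack([x*k*d,y*k*d,d],-1); T=np.array(c['T_tool_cam']); P=P@T[:3,:3].T+T[:3,3]
    return P, P@R.from_quat(o['tool_rot']).as_matrix().T+o['eef_pos']
E
python3 - <<'E'
from h import *
togo([.464,-.3385,.116],25.1)
o=get_obs(); im,d=snap('wrist'); T,W=wcloud(o,d)
cv2.imwrite('pics/w3.png',im)
def rect(n,k):
    p=W[k];q=T[k]
    if len(p)<5: return print(n,len(p))
    a=cv2.minAreaRect(p[:,:2].astype(np.float32));b=cv2.minAreaRect(q[:,:2].astype(np.float32));print(n,len(p),np.round(a[0],4),np.round(a[1],4),round(a[2],1),'tool',np.round(b[0],4),np.round(p[:,2].max(),4))
n=(np.hypot(W[...,0]-.464,W[...,1]+.3385)<.08)&(d>0)
rect('head',n&(W[...,2]>.15)&(W[...,2]<.19)); rect('arms',n&(W[...,2]>.1)&(W[...,2]<.19)); rect('rim',n&(W[...,2]>.052)&(W[...,2]<.066))
# ball check
im2,d2=snap('top');P2=cloud('top',d2)
c,s=np.cos(np.radians(-4.7)),np.sin(np.radians(-4.7));X=P2
lx=c*(X[...,0]-.4785)+s*(X[...,1]-.0418); ly=-s*(X[...,0]-.4785)+c*(X[...,1]-.0418)
for y in(-.046,0,.046):
    k=(abs(lx)<.025)&(abs(ly-y)<.022)&(X[...,2]>.017)&(X[...,2]<.05)&(im2.min(-1)>90)
    r=cv2.minAreaRect(X[k][:,:2].astype(np.float32)) if k.sum()>3 else 0
    print(y,k.sum(),X[k][:,2].max() if k.any() else 0,r)
k=(abs(lx)<.055)&(abs(ly)<.085)&(X[...,2]>.04)&(X[...,2]<.06);print('tin',cv2.minAreaRect(X[k][:,:2].astype(np.float32)),X[k][:,2].max())
E
```

```text
at [ 0.4615 -0.3375  0.253 ] tool y deg 25.08 tilt [-0.0119  0.0059] t 10.6167 w 0.085
turn first [-0.0083 -0.0104 -0.0004]
then shift [-0.002   0.0019  0.137 ]
head 1069 [ 0.4632 -0.3386] [0.0507 0.0223] 21.0 tool [-0.0025  0.002 ] 0.1736
arms 1217 [ 0.4629 -0.3386] [0.0596 0.0224] 18.8 tool [-0.0025  0.0021] 0.1736
rim 333 [ 0.4633 -0.3377] [0.0928 0.0419] 25.1 tool [-0.0029  0.0032] 0.0656
-0.046 52 0.03195798018488549 ((0.47565364837646484, -0.0023860521614551544), (0.032442856580019, 0.04443661496043205), 84.02633666992188)
0 47 0.034152275486689865 ((0.4803098142147064, 0.04092707112431526), (0.018410474061965942, 0.047043655067682266), 42.8569450378418)
0.046 111 0.04856914992113337 ((0.481343150138855, 0.08735407143831253), (0.040853891521692276, 0.03243890777230263), 2.764578342437744)
tin ((0.47990161180496216, 0.04175183176994324), (0.15827378630638123, 0.09808270633220673), 85.39991760253906) 0.05973889570456703
```

View pics/w3.png

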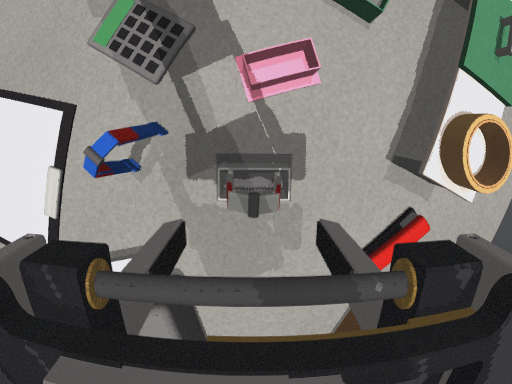

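The wrist picture shows the steel tongs head at (253,185), with red grips at (229,187) and (279,187), roughly centred between the fingers and square to them. The fresh ball is in the +y seat: its depth top is 47 mm, against 33 mm for the others. I level the tool, go down and grip to 50 mm.

>>> step_arm(
  series=[
    {"delta_pos": [0, 0, 0], "turn": [-0.0083, -0.0104, 0], "claw": 0.085},
    {"delta_pos": [-0.002, 0.0016, 0], "turn": [0, 0, 0], "claw": 0.085},
    {"delta_pos": [0, 0, 0.015], "turn": [0, 0, 0], "claw": 0.085},
    {"delta_pos": [0, 0, 0.02], "turn": [0, 0, 0], "claw": 0.085},
    {"delta_pos": [0, 0, 0.02], "turn": [0, 0, 0], "claw": 0.085},
    {"delta_pos": [0, 0, 0.02], "turn": [0, 0, 0], "claw": 0.085},
    {"delta_pos": [0, 0, 0.02], "turn": [0, 0, 0], "claw": 0.085},
    {"delta_pos": [0, 0, 0.02], "turn": [0, 0, 0], "claw": 0.085},
    {"delta_pos": [0, 0, 0.012], "turn": [0, 0, 0], "claw": 0.085},
    {"delta_pos": [0, 0, 0.01], "turn": [0, 0, 0], "claw": 0.085},
    {"delta_pos": [0, 0, 0], "turn": [0, 0, 0], "claw": 0.085},
    {"delta_pos": [0, 0, 0], "turn": [0, 0, 0], "claw": 0.085},
  ],
)

```text
clock: 11.72
eef_pos: [0.4659, -0.3403, 0.1198]
tool_rot: [0.537, 0.844, -0.001, 0.004]
contact_force: [1.3, 0.7, 0.9]
width: 0.085
gripper_force: 0.0
```

```bash
python3 - <<'E'
from h import *
togo([.4633,-.3388,.116],25.1)
o=get_obs(); im,d=snap('wrist'); T,W=wcloud(o,d)
k=(np.hypot(W[...,0]-.464,W[...,1]+.3385)<.05)&(W[...,2]>.158)&(W[...,2]<.19)&(abs(T[...,1])<.035)
print(k.sum(),T[k].min(0),T[k].max(0),np.median(T[k],0))
E
```

```text
at [ 0.4659 -0.3403  0.1198] tool y deg 25.1 tilt [ 0.0055 -0.005 ] t 11.7167 w 0.085
turn first [ 0.0029  0.0069 -0.    ]
then shift [ 0.0025 -0.0017  0.0038]
2511 [-0.00754378 -0.02140319 -0.05341071] [ 0.01366416  0.01871463 -0.03812891] [ 0.00446877 -0.00151576 -0.04439738]
```

>>> step_arm(
  series=[
    {"delta_pos": [0.0025, -0.0016, 0.003], "turn": [0.003, 0.006, 0], "claw": 0.085},
    {"delta_pos": [0, 0, 0], "turn": [0, 0, 0], "claw": 0.085},
    {"delta_pos": [0, 0, 0], "turn": [0, 0, 0], "claw": 0.07},
    {"delta_pos": [0, 0, 0], "turn": [0, 0, 0], "claw": 0.06},
    {"delta_pos": [0, 0, 0], "turn": [0, 0, 0], "claw": 0.055},
    {"delta_pos": [0, 0, 0], "turn": [0, 0, 0], "claw": 0.05},
    {"delta_pos": [0, 0, 0], "turn": [0, 0, 0], "claw": 0.05},
    {"delta_pos": [0, 0, 0], "turn": [0, 0, 0], "claw": 0.05},
    {"delta_pos": [0, 0, 0], "turn": [0, 0, 0], "claw": 0.05},
  ],
)

```text
clock: 12.52
eef_pos: [0.4631, -0.3387, 0.1164]
tool_rot: [0.537, 0.844, -0.0, 0.0]
contact_force: [0.2, -0.0, -0.3]
width: 0.0503
gripper_force: 5.8
```

>>> step_arm(
  series=[
    {"delta_pos": [0, 0, -0.003], "turn": [0, 0, 0], "claw": 0.05},
    {"delta_pos": [0, 0, -0.005], "turn": [0, 0, 0], "claw": 0.05},
    {"delta_pos": [0, 0, -0.01], "turn": [0, 0, 0], "claw": 0.05},
    {"delta_pos": [0, 0, -0.01], "turn": [0, 0, 0], "claw": 0.05},
    {"delta_pos": [0, 0, 0], "turn": [0, 0, 0], "claw": 0.05},
    {"delta_pos": [0, 0, 0], "turn": [0, 0, 0], "claw": 0.05},
  ],
)

```text
clock: 13.02
eef_pos: [0.4639, -0.3393, 0.1461]
tool_rot: [0.537, 0.844, -0.0, 0.002]
contact_force: [0.1, -0.3, -1.3]
width: 0.0498
gripper_force: 4.4
```

```bash
python3 - <<'E'
from h import *
togo([.4633,-.3388,.116],25.1)
o=get_obs(); im,d=snap('wrist'); T,W=wcloud(o,d)
k=(np.hypot(T[...,0],T[...,1])<.04)&(T[...,2]<-.038)&(T[...,2]>-.07)
print(o['gripper_force'],k.sum(),T[k].min(0),T[k].max(0),np.median(T[k],0))
im,d=snap('side');P=cloud('side',d);k=(np.hypot(P[...,0]-.463,P[...,1]+.339)<.03)&(P[...,2]>.1)
cv2.imwrite('pics/s3.png',cv2.resize(im[220:340,200:300],(500,600),interpolation=2))
E
```

```text
at [ 0.4639 -0.3393  0.1461] tool y deg 25.09 tilt [ 0.0024 -0.0027] t 13.0167 w 0.0498
turn first [ 0.001   0.0034 -0.0001]
then shift [ 0.0007 -0.0003  0.0301]
4.398754472122306 4557 [-0.00948402 -0.03789511 -0.06996008] [ 0.01137431  0.03723115 -0.03800925] [ 0.00731548 -0.00102836 -0.0491272 ]
```

View pics/s3.png

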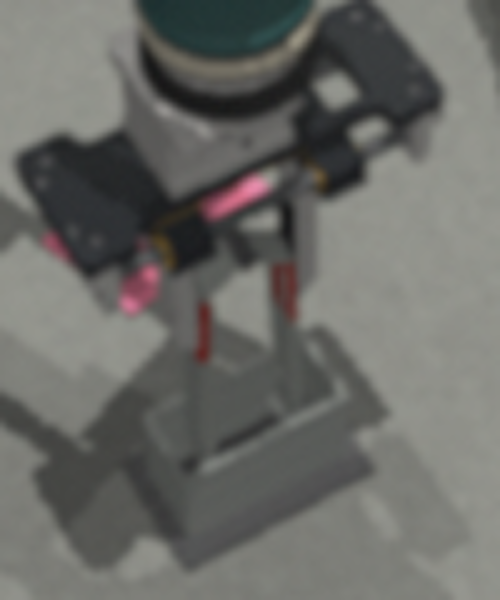

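The side crop shows the tongs held at the red grips (205,330) and (285,290), coming up out of the holder, with a wrist load of about 1.3 N. Now I lift clear and turn.

>>> step_arm(
  series=[
    {"delta_pos": [0, 0, -0.006], "turn": [0, 0, 0], "claw": 0.05},
    {"delta_pos": [0, 0, -0.012], "turn": [0, 0, 0], "claw": 0.05},
    {"delta_pos": [0, 0, -0.015], "turn": [0, 0, 0], "claw": 0.05},
    {"delta_pos": [0, 0, -0.015], "turn": [0, 0, 0], "claw": 0.05},
    {"delta_pos": [0, 0, -0.015], "turn": [0, 0, 0], "claw": 0.05},
    {"delta_pos": [0, 0, -0.015], "turn": [0, 0, 0], "claw": 0.05},
    {"delta_pos": [0, 0, -0.015], "turn": [0, 0, 0], "claw": 0.05},
    {"delta_pos": [0, 0, -0.012], "turn": [0, 0, 0], "claw": 0.05},
    {"delta_pos": [0, 0, -0.006], "turn": [0, 0, 0], "claw": 0.05},
    {"delta_pos": [0, 0, 0], "turn": [0, 0, 0.04], "claw": 0.05},
    {"delta_pos": [0, 0, 0], "turn": [0, 0, 0.06], "claw": 0.05},
    {"delta_pos": [0, 0, 0], "turn": [0, 0, 0.07], "claw": 0.05},
    {"delta_pos": [0, 0, 0], "turn": [0, 0, 0.07], "claw": 0.05},
    {"delta_pos": [0, 0, 0], "turn": [0, 0, 0.07], "claw": 0.05},
    {"delta_pos": [0, 0, 0], "turn": [0, 0, 0.07], "claw": 0.05},
    {"delta_pos": [0, 0, 0], "turn": [0, 0, 0.06], "claw": 0.05},
    {"delta_pos": [0, 0, 0], "turn": [0, 0, 0.05], "claw": 0.05},
    {"delta_pos": [0, 0, 0], "turn": [0, 0, 0.03], "claw": 0.05},
    {"delta_pos": [0, 0, 0], "turn": [0, 0, 0], "claw": 0.05},
  ],
)

```text
clock: 14.7
eef_pos: [0.463, -0.3385, 0.2551]
tool_rot: [0.736, 0.677, -0.0, -0.0]
contact_force: [-0.0, 0.6, -1.6]
width: 0.0499
gripper_force: 4.4
```

```bash
python3 - <<'E'
from h import *
togo([.483,.0875,.21],-4.7)
E
```

```text
at [ 0.463  -0.3385  0.2551] tool y deg -4.73 tilt [-0.0007  0.0001] t 14.7 w 0.0499
turn first [-0.0007 -0.     -0.0005]
then shift [ 0.4262 -0.015   0.0451]
```

>>> step_arm(
  series=[
    {"delta_pos": [0.005, 0, 0], "turn": [0, 0, 0], "claw": 0.05},
    {"delta_pos": [0.012, 0, 0], "turn": [0, 0, 0], "claw": 0.05},
    {"delta_pos": [0.018, -0.001, 0], "turn": [0, 0, 0], "claw": 0.05},
    {"delta_pos": [0.022, -0.001, 0], "turn": [0, 0, 0], "claw": 0.05},
    {"delta_pos": [0.022, -0.001, 0], "turn": [0, 0, 0], "claw": 0.05},
    {"delta_pos": [0.022, -0.001, 0], "turn": [0, 0, 0], "claw": 0.05},
    {"delta_pos": [0.022, -0.001, 0], "turn": [0, 0, 0], "claw": 0.05},
    {"delta_pos": [0.022, -0.001, 0], "turn": [0, 0, 0], "claw": 0.05},
    {"delta_pos": [0.022, -0.001, 0], "turn": [0, 0, 0], "claw": 0.05},
    {"delta_pos": [0.022, -0.001, 0], "turn": [0, 0, 0], "claw": 0.05},
    {"delta_pos": [0.022, -0.001, 0], "turn": [0, 0, 0], "claw": 0.05},
    {"delta_pos": [0.022, -0.001, 0], "turn": [0, 0, 0], "claw": 0.05},
    {"delta_pos": [0.022, -0.001, 0], "turn": [0, 0, 0], "claw": 0.05},
    {"delta_pos": [0.022, -0.001, 0], "turn": [0, 0, 0], "claw": 0.05},
    {"delta_pos": [0.022, -0.001, 0], "turn": [0, 0, 0], "claw": 0.05},
    {"delta_pos": [0.022, -0.001, 0], "turn": [0, 0, 0], "claw": 0.05},
    {"delta_pos": [0.022, -0.001, 0], "turn": [0, 0, 0], "claw": 0.05},
    {"delta_pos": [0.022, 0, 0], "turn": [0, 0, 0], "claw": 0.05},
    {"delta_pos": [0.022, 0, 0], "turn": [0, 0, 0], "claw": 0.05},
  ],
)

```text
clock: 16.28
eef_pos: [0.4792, 0.0503, 0.2554]
tool_rot: [0.735, 0.678, 0.0, 0.0]
contact_force: [0.4, -0.2, -1.1]
width: 0.05
gripper_force: 4.4
```

>>> step_arm(
  series=[
    {"delta_pos": [0.018, 0, 0.005], "turn": [0, 0, 0], "claw": 0.05},
    {"delta_pos": [0.012, 0, 0.01], "turn": [0, 0, 0], "claw": 0.05},
    {"delta_pos": [0.006, 0, 0.012], "turn": [0, 0, 0], "claw": 0.05},
    {"delta_pos": [0.003, 0, 0.01], "turn": [0, 0, 0], "claw": 0.05},
    {"delta_pos": [0, 0, 0.006], "turn": [0, 0, 0], "claw": 0.05},
    {"delta_pos": [0, 0, 0.002], "turn": [0, 0, 0], "claw": 0.05},
    {"delta_pos": [0, 0, 0], "turn": [0, 0, 0], "claw": 0.05},
    {"delta_pos": [0, 0, 0], "turn": [0, 0, 0], "claw": 0.05},
  ],
)

```text
clock: 16.95
eef_pos: [0.4833, 0.0864, 0.2102]
tool_rot: [0.736, 0.677, -0.0, 0.0]
contact_force: [-0.0, 0.2, -1.4]
width: 0.0499
gripper_force: 4.4
```

```bash
python3 - <<'E'
from h import *
togo([.483,.0875,.127],-4.7)
o=get_obs(); print(o['gripper_force'])
im,d=snap('wrist'); T,W=wcloud(o,d); cv2.imwrite('pics/w4.png',cv2.resize(im[100:260,170:350],(675,600),interpolation=2))
im2,d2=snap('side'); P=cloud('side',d2)
cv2.imwrite('pics/s4.png',cv2.resize(im2[110:240,190:300],(508,600),interpolation=2))
for n,X,I in(('w',W,im),('s',P,im2)):
    k=(abs(X[...,0]-.483)<.025)&(abs(X[...,1]-.0875)<.025)&(X[...,2]>.02)&(X[...,2]<.055)&(I.min(-1)>120)
    print(n,k.sum(), X[k].mean(0) if k.any() else 0, X[k].min(0) if k.any() else 0,X[k].max(0) if k.any() else 0)
    # tong cups
    k=(abs(X[...,0]-.483)<.05)&(abs(X[...,1]-.0875)<.03)&(X[...,2]>.085)&(X[...,2]<.13)
    p=X[k]; print(' cups',len(p)); 
    for sgn in(-1,1):
        q=p[sgn*(p[:,0]-.483)>.01]; print('  ',sgn,len(q),np.round(q.mean(0),4) if len(q) else '',np.round(q.min(0),4) if len(q) else '',np.round(q.max(0),4) if len(q) else '')
E
```

```text
at [0.4833 0.0864 0.2102] tool y deg -4.78 tilt [ 0.0001 -0.0007] t 16.95 w 0.0499
turn first [ 0.0001  0.0007 -0.0013]
then shift [ 0.0011 -0.0004  0.0832]
4.399349308951059
w 556 [0.48318842 0.09124946 0.03896625] [0.46716273 0.07348016 0.03015638] [0.49921196 0.10595271 0.04568402]
 cups 330
   -1 151 [0.4608 0.0921 0.1082] [0.4575 0.0789 0.0991] [0.464  0.1035 0.1293]
   1 179 [0.5053 0.0859 0.1095] [0.5011 0.0731 0.0982] [0.5115 0.0973 0.1298]
s 26 [0.48167759 0.08382642 0.04190072] [0.47458956 0.07243568 0.03436601] [0.49041745 0.09418409 0.04725735]
 cups 47
   -1 26 [0.4586 0.0877 0.1121] [0.4539 0.0726 0.0979] [0.4627 0.102  0.1299]
   1 21 [0.504  0.0774 0.1113] [0.5    0.0689 0.0983] [0.5069 0.0966 0.1267]
```

View pics/s4.png

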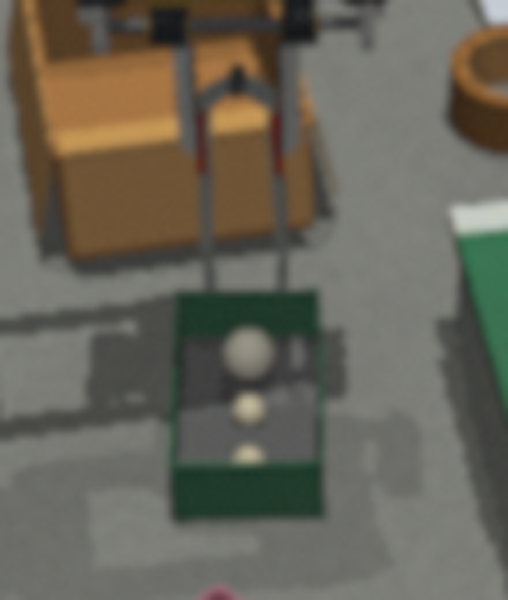

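The side crop shows the big fresh ball at (248,352) under the tongs' arms (210 and 283), with worn balls at (248,408) and (248,455). It is well aligned and only needs about +1.3 mm along the row. Now I go down around it.

>>> step_arm(
  series=[
    {"delta_pos": [0.0013, 0, 0.005], "turn": [0, 0, 0], "claw": 0.05},
    {"delta_pos": [0, 0, 0.01], "turn": [0, 0, 0], "claw": 0.05},
    {"delta_pos": [0, 0, 0.012], "turn": [0, 0, 0], "claw": 0.05},
    {"delta_pos": [0, 0, 0.012], "turn": [0, 0, 0], "claw": 0.05},
    {"delta_pos": [0, 0, 0.01], "turn": [0, 0, 0], "claw": 0.05},
    {"delta_pos": [0, 0, 0.008], "turn": [0, 0, 0], "claw": 0.05},
    {"delta_pos": [0, 0, 0.005], "turn": [0, 0, 0], "claw": 0.05},
    {"delta_pos": [0, 0, 0], "turn": [0, 0, 0], "claw": 0.05},
    {"delta_pos": [0, 0, 0], "turn": [0, 0, 0], "claw": 0.05},
  ],
)

```text
clock: 17.8
eef_pos: [0.4832, 0.0884, 0.1479]
tool_rot: [0.736, 0.678, -0.0, 0.0]
contact_force: [0.5, -0.8, -0.4]
width: 0.0499
gripper_force: 4.4
```

```bash
python3 - <<'E'
from h import *
togo([.483,.0877,.128],-4.7)
o=get_obs(); print(o['gripper_force'],o['contact_force'])
im,d=snap('wrist'); T,W=wcloud(o,d); cv2.imwrite('pics/w5.png',cv2.resize(im[120:260,180:340],(685,600),interpolation=2))
k=(abs(T[...,1])<.028)&(abs(T[...,0])<.03)&(T[...,2]<-.03)&(T[...,2]>-.07);print('head',k.sum(),np.percentile(T[k],[1,50,99],axis=0).round(4))
X=W
k=(abs(X[...,0]-.483)<.016)&(abs(X[...,1]-.0875)<.025)&(X[...,2]>.02)&(X[...,2]<.055)&(im.min(-1)>100);print(k.sum(),X[k].min(0),X[k].max(0))
E
```

```text
at [0.4832 0.0884 0.1479] tool y deg -4.7 tilt [-0.0005 -0.0006] t 17.8 w 0.0499
turn first [-0.0004  0.0006 -0.    ]
then shift [-0.0008 -0.0001  0.0199]
4.3994165367257665 [ 0.53859264 -0.77923803 -0.41043025]
head 3884 [[-0.0078 -0.0275 -0.0685]
 [ 0.0049 -0.001  -0.0468]
 [ 0.0106  0.0273 -0.0309]]
830 [0.46712609 0.07353232 0.02397719] [0.49872412 0.10638283 0.04529098]
```

View pics/w5.png

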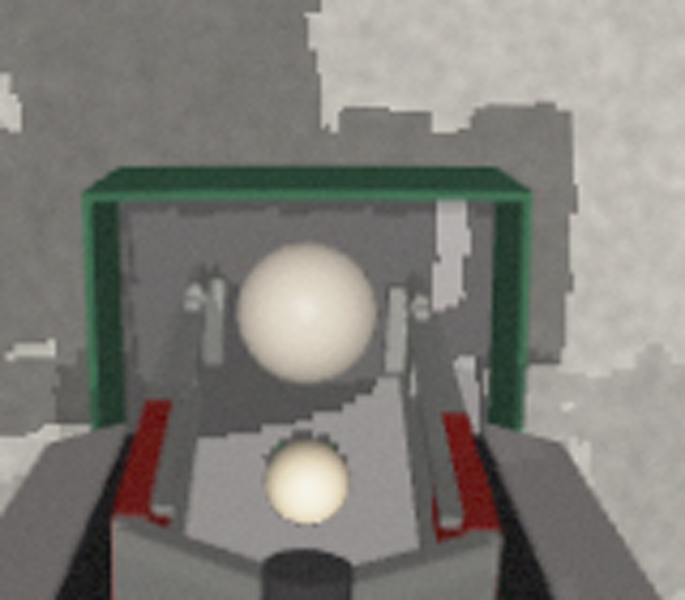

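The wrist crop shows the fresh ball at (307,312), centred between the cups at (213,320) and (397,328), with a worn ball at (307,483) untouched. That was my tenth picture, so from here I go by numbers. Down, then squeeze.

>>> step_arm(
  series=[
    {"delta_pos": [0, 0, 0.006], "turn": [0, 0, 0], "claw": 0.05},
    {"delta_pos": [0, 0, 0.006], "turn": [0, 0, 0], "claw": 0.05},
    {"delta_pos": [0, 0, 0.005], "turn": [0, 0, 0], "claw": 0.05},
    {"delta_pos": [0, 0, 0.0025], "turn": [0, 0, 0], "claw": 0.05},
    {"delta_pos": [0, 0, 0], "turn": [0, 0, 0], "claw": 0.05},
    {"delta_pos": [0, 0, 0], "turn": [0, 0, 0], "claw": 0.05},
  ],
)

```text
clock: 18.35
eef_pos: [0.4831, 0.0884, 0.1283]
tool_rot: [0.736, 0.677, -0.0, -0.0]
contact_force: [-0.0, -0.2, -1.2]
width: 0.0497
gripper_force: 4.4
```

>>> step_arm(
  series=[
    {"delta_pos": [0, 0, 0], "turn": [0, 0, 0], "claw": 0.049},
    {"delta_pos": [0, 0, 0], "turn": [0, 0, 0], "claw": 0.048},
    {"delta_pos": [0, 0, 0], "turn": [0, 0, 0], "claw": 0.047},
    {"delta_pos": [0, 0, 0], "turn": [0, 0, 0], "claw": 0.046},
    {"delta_pos": [0, 0, 0], "turn": [0, 0, 0], "claw": 0.044},
    {"delta_pos": [0, 0, 0], "turn": [0, 0, 0], "claw": 0.04},
    {"delta_pos": [0, 0, 0], "turn": [0, 0, 0], "claw": 0.03},
    {"delta_pos": [0, 0, 0], "turn": [0, 0, 0], "claw": 0.02},
    {"delta_pos": [0, 0, 0], "turn": [0, 0, 0], "claw": 0.01},
  ],
)

```text
clock: 19.1
eef_pos: [0.4834, 0.0885, 0.1289]
tool_rot: [0.736, 0.678, 0.0, 0.0]
contact_force: [0.6, 0.2, 0.2]
width: 0.0469
gripper_force: 29.8
```

>>> step_arm(
  series=[
    {"delta_pos": [0, 0, 0], "turn": [0, 0, 0], "claw": 0.01},
    {"delta_pos": [0, 0, -0.003], "turn": [0, 0, 0], "claw": 0.01},
    {"delta_pos": [0, 0, -0.005], "turn": [0, 0, 0], "claw": 0.01},
    {"delta_pos": [0, 0, -0.008], "turn": [0, 0, 0], "claw": 0.01},
    {"delta_pos": [0, 0, -0.01], "turn": [0, 0, 0], "claw": 0.01},
    {"delta_pos": [0, 0, -0.01], "turn": [0, 0, 0], "claw": 0.01},
    {"delta_pos": [0, 0, -0.008], "turn": [0, 0, 0], "claw": 0.01},
    {"delta_pos": [0, 0, -0.005], "turn": [0, 0, 0], "claw": 0.01},
    {"delta_pos": [0, 0, -0.002], "turn": [0, 0, 0], "claw": 0.01},
    {"delta_pos": [0, 0, 0], "turn": [0, 0, 0], "claw": 0.01},
  ],
)

```text
clock: 19.93
eef_pos: [0.4836, 0.0885, 0.1805]
tool_rot: [0.736, 0.678, 0.0, 0.001]
contact_force: [-0.5, -0.1, -0.2]
width: 0.0466
gripper_force: 29.8
```

```bash
cat >> h.py <<'E'
def ball():
    """white ball between the tong tips, as the wrist camera sees it (tool frame and world)"""
    o=get_obs(); im,d=snap('wrist'); T,W=wcloud(o,d)
    k=(abs(T[...,0])<.03)&(abs(T[...,1])<.02)&(T[...,2]>.06)&(T[...,2]<.11)&(im.min(-1)>100)
    print('ball',k.sum(),'tool',T[k].min(0).round(4),T[k].max(0).round(4),'world top',W[k][:,2].max().round(4),'w',o['width'],'f',o['gripper_force'],o['contact_force'])
E
python3 - <<'E'
from h import *
togo([.441,.341,.28]); ball()
E
```

```text
at [0.4836 0.0885 0.1805] tool y deg -4.7 tilt [ 0.0014 -0.0004] t 19.9333 w 0.0466
then shift [ 0.2481 -0.063  -0.0996]
ball 1094 tool [-0.0147 -0.0198  0.0673] [0.0176 0.0197 0.1099] world top 0.1132 w 0.046614304332264586 f 29.828310012817383 [-0.50588527 -0.0955786  -0.19660749]
```

>>> step_arm(
  series=[
    {"delta_pos": [0, 0, -0.005], "turn": [0, 0, 0], "claw": 0.01},
    {"delta_pos": [0, 0, -0.01], "turn": [0, 0, 0], "claw": 0.01},
    {"delta_pos": [0, 0, -0.012], "turn": [0, 0, 0], "claw": 0.01},
    {"delta_pos": [0, 0, -0.012], "turn": [0, 0, 0], "claw": 0.01},
    {"delta_pos": [0, 0, -0.012], "turn": [0, 0, 0], "claw": 0.01},
    {"delta_pos": [0, 0, -0.012], "turn": [0, 0, 0], "claw": 0.01},
    {"delta_pos": [0, 0, -0.012], "turn": [0, 0, 0], "claw": 0.01},
    {"delta_pos": [0, 0, -0.012], "turn": [0, 0, 0], "claw": 0.01},
    {"delta_pos": [0, 0, -0.012], "turn": [0, 0, 0], "claw": 0.01},
    {"delta_pos": [0, 0, -0.007], "turn": [0, 0, 0], "claw": 0.01},
    {"delta_pos": [0, 0, -0.003], "turn": [0, 0, 0], "claw": 0.01},
    {"delta_pos": [0, 0, 0], "turn": [0, 0, 0], "claw": 0.01},
    {"delta_pos": [0, 0, 0], "turn": [0, 0, 0], "claw": 0.01},
    {"delta_pos": [0, 0, 0], "turn": [0, 0, 0], "claw": 0.01},
  ],
)

```text
clock: 21.15
eef_pos: [0.4829, 0.0885, 0.2877]
tool_rot: [0.736, 0.677, -0.001, -0.0]
contact_force: [-0.2, 0.5, -1.5]
width: 0.0466
gripper_force: 29.8
```

```bash
python3 - <<'E'
from h import *
togo([.441,.341,.29]); ball()
im,d=snap('side');X=cloud('side',d)
for lo,hi in((.02,.055),(.15,.24)):
    k=(abs(X[...,0]-.483)<.02)&(abs(X[...,1]-.088)<.025)&(X[...,2]>lo)&(X[...,2]<hi)&(im.min(-1)>110)
    print(lo,k.sum(),X[k].mean(0) if k.any() else 0,X[k][:,2].min() if k.any() else 0,X[k][:,2].max() if k.any() else 0)
E
```

```text
at [0.4829 0.0885 0.2877] tool y deg -4.71 tilt [-0.002  -0.0007] t 21.15 w 0.0466
then shift [ 0.2482 -0.0625 -0.0024]
ball 1095 tool [-0.0147 -0.0198  0.0683] [0.0175 0.02   0.11  ] world top 0.2193 w 0.04659194540154559 f 29.828271567821503 [-0.18059253  0.47597306 -1.48082203]
0.02 0 0 0 0
0.15 42 [0.48173575 0.08423956 0.19903473] 0.1912250907145444 0.20467338906796406
```

The ball is up in the tongs and its seat is empty. Now over to the carton.

>>> step_arm(
  series=[
    {"delta_pos": [0.005, -0.0013, 0], "turn": [0, 0, 0], "claw": 0.01},
    {"delta_pos": [0.01, -0.0025, 0], "turn": [0, 0, 0], "claw": 0.01},
    {"delta_pos": [0.015, -0.0038, 0], "turn": [0, 0, 0], "claw": 0.01},
    {"delta_pos": [0.018, -0.0045, 0], "turn": [0, 0, 0], "claw": 0.01},
    {"delta_pos": [0.018, -0.0045, 0], "turn": [0, 0, 0], "claw": 0.01},
    {"delta_pos": [0.018, -0.0045, 0], "turn": [0, 0, 0], "claw": 0.01},
    {"delta_pos": [0.018, -0.0045, 0], "turn": [0, 0, 0], "claw": 0.01},
    {"delta_pos": [0.018, -0.0045, 0], "turn": [0, 0, 0], "claw": 0.01},
    {"delta_pos": [0.018, -0.0045, 0], "turn": [0, 0, 0], "claw": 0.01},
    {"delta_pos": [0.018, -0.0045, 0], "turn": [0, 0, 0], "claw": 0.01},
    {"delta_pos": [0.018, -0.0045, 0], "turn": [0, 0, 0], "claw": 0.01},
    {"delta_pos": [0.018, -0.0045, 0], "turn": [0, 0, 0], "claw": 0.01},
    {"delta_pos": [0.018, -0.0045, 0], "turn": [0, 0, 0], "claw": 0.01},
    {"delta_pos": [0.015, -0.0038, 0], "turn": [0, 0, 0], "claw": 0.01},
    {"delta_pos": [0.01, -0.0025, 0], "turn": [0, 0, 0], "claw": 0.01},
    {"delta_pos": [0.008, -0.002, 0], "turn": [0, 0, 0], "claw": 0.01},
    {"delta_pos": [0.005, -0.0012, 0], "turn": [0, 0, 0], "claw": 0.01},
    {"delta_pos": [0, 0, 0], "turn": [0, 0, 0], "claw": 0.01},
    {"delta_pos": [0, 0, 0], "turn": [0, 0, 0], "claw": 0.01},
    {"delta_pos": [0, 0, 0], "turn": [0, 0, 0], "claw": 0.01},
  ],
)

```text
clock: 22.92
eef_pos: [0.4419, 0.3402, 0.2886]
tool_rot: [0.736, 0.677, -0.0, 0.0]
contact_force: [-0.4, -0.2, -0.3]
width: 0.0468
gripper_force: 29.8
```

>>> step_arm(
  series=[
    {"delta_pos": [0, 0, 0], "turn": [0, 0, 0], "claw": 0.01},
    {"delta_pos": [0, 0, 0], "turn": [0, 0, 0], "claw": 0.01},
    {"delta_pos": [0, 0, 0], "turn": [0, 0, 0], "claw": 0.01},
    {"delta_pos": [0, 0, 0], "turn": [0, 0, 0], "claw": 0.01},
    {"delta_pos": [0, 0, 0], "turn": [0, 0, 0], "claw": 0.01},
    {"delta_pos": [0, 0, 0], "turn": [0, 0, 0], "claw": 0.01},
  ],
)

```text
clock: 23.42
eef_pos: [0.4417, 0.3407, 0.2885]
tool_rot: [0.736, 0.677, -0.0, 0.0]
contact_force: [0.2, -0.1, -1.3]
width: 0.0471
gripper_force: 29.8
```

```bash
python3 - <<'E'
from h import *
togo([.441,.341,.29]); ball(); print(np.abs(get_obs()['dq']).max())
im,d=snap('side');X=cloud('side',d);i=im.astype(int)
k=(abs(X[...,0]-.441)<.02)&(abs(X[...,1]-.341)<.03)&(X[...,2]>.15)&(X[...,2]<.215)&(im.min(-1)>110)
print('ball',k.sum(),X[k].mean(0) if k.any() else 0,X[k].min(0),X[k].max(0))
g=(i[...,1]-i[...,2]>30)&(i[...,1]-i[...,0]>15)&(X[...,2]>.105)&(X[...,2]<.16)&(abs(X[...,0]-.68)<.1)&(abs(X[...,1])<.15)
p=X[g];print('lid',cv2.minAreaRect(p[:,:2].astype(np.float32)),np.median(p[:,2]))
for y in(-.046,0): 
    b=np.array([.479-y*np.sin(np.radians(-4.7)),.0418+y*.9966]);k=(np.hypot(X[...,0]-b[0],X[...,1]-b[1])<.015)&(X[...,2]>.02)&(X[...,2]<.04)&(im.min(-1)>90);print('worn',k.sum(),X[k].mean(0)-[*b,0])
E
```

```text
at [0.4417 0.3407 0.2885] tool y deg -4.72 tilt [-0.0001 -0.0005] t 23.4167 w 0.0471
then shift [ 0.0003 -0.0008 -0.0015]
ball 1074 tool [-0.0146 -0.0195  0.0805] [0.0176 0.0197 0.1099] world top 0.208 w 0.04708488089424153 f 29.82833057641983 [ 0.17192138 -0.12897837 -1.32186847]
0.002526092996425423
ball 32 [0.4413835  0.3371536  0.20081548] [0.43106612 0.32636846 0.19297614] [0.45713977 0.34551971 0.2104787 ]
lid ((0.6765971779823303, 0.010580159723758698), (0.10676737129688263, 0.16863474249839783), 3.7230112552642822) 0.12345001158901203
worn 17 [-0.00035013  0.00249214  0.02873774]
worn 31 [-0.00079092 -0.00081389  0.026947  ]
```

The ball is held still over the middle of the carton, with its centre about 0.19 m up against a rim at 0.10 m. The lid and the worn balls are in place, so I hand in.

```bash
python3 -c "
from h import *
print(arm.finish_job())"
```

```text
the job is handed in; nothing more can be done
None
```

The job is handed in, with no verdict shown: by my last camera check, the fresh ball is held still in the tongs above the open carton, about 9 cm over its rim, the lid lies flat on the shelf, and both worn balls are in their seats.

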